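# Set the filter changer of the light source by its clicks

### The job

On the white light source, push the orange tab of the filter changer with your fingertips all the way to the robot's right, to its home stop, and then push it back to the left by exactly three clicks, so that the green filter sits under the window; do not run on past the third click. Only push the tab, without pinching it and without forcing it, let go of it, and leave the things standing around as they are.

Things in the scene. Friction and masses are not known exactly. Their poses are not given: they have to be found in the camera images.
- changer: white light source, fixed to the bench, 120 x 244 mm, grey deck 70 mm high. Origin: centre of its underside, on the bench; y axis: the way the filter slide runs (to the robot's left), x away from the robot, z up. Rails on the deck (tops 78 mm) run along y; a dark bridge crosses them at y = 20 to 50 mm, top 83.5 mm. Only the tab is higher. Marks on the deck: 5 positions 18 mm apart, home red.
- window (a point): centre of the round 14 mm opening in the dark bridge, at its top; at (0, 35, 83.5) mm in the changer's frame. Filters seen through it by position: 0 bare metal (home), 1 yellow, 2 blue, 3 green, 4 red.
- tab_top (a point): centre of the top of the upright orange tab of the filter slide, 116 mm above the bench. The tab is 24 mm along the changer's x and 10 mm along its y (the way it slides) and stands up from the deck; push its flat 24 mm wide sides. It sits at x = 0, y = -59 mm + the value of joint filter_slide in the changer's frame.
- filter_slide (a joint): travel of the slide in m: 0 at the home stop (robot's right, changer's -y), growing to the left, 0.072 at the far stop. Detents at 0, 0.018, 0.036, 0.054 (third click), 0.072; about 6 N pushes it out of one, the resistance fades at the crest midway, and 1 to 3 mm past the crest it snaps on by itself into the next and stays. Starts between 0.014 and 0.042.
- dropper: bystander: white dropper bottle with green cap, 27 mm across, 86 mm high, standing before the light source; origin under its centre.
- petri: bystander: petri dish, 61 mm across, 15 mm high, to the left of the light source; origin under its centre.
- label_roll: bystander: yellow roll of label tape lying flat, 66 mm across, 19 mm high.
- stock_bottle: bystander: small bottle with red cap and yellow contents, 56 mm across, 109 mm high.
- empty_vial: bystander: empty sample vial lying down, 58 x 53 x 22 mm.
- blue_marker: bystander: dark blue felt marker lying down, 55 x 126 x 15 mm.

How it is judged:
By the outcome, as a careful person would: the job done as asked, in the order asked, and still so for the second after the job is handed in, with the robot touching nothing.
It also fails if it takes over 67 s, if anything falls off the work surface, if the arm or the gripper's body presses on something with over 40 N, if the wrist force passes 120 N, or if a joint passes its speed limit or range.

### The arm

A 6-joint arm with a two-finger parallel gripper is mounted at the origin on a cart in front of the work surface, level with it; the furniture and walls round the work are solid. World frame = base frame: x ahead of the robot, y to its left, z up, the work surface at z = 0. Lengths are in m, angles in rad, forces in N, time in s.
With the tool pointing down it reaches from about 0.35 to 0.975 m from the base axis. Payload 4.9 kg.
Tool frame: the origin (TCP) lies midway between the tips of the shut fingers; the grasp point (between the pads) lies ctrl.grip_depth behind it (ctrl.grip_depth is the distance from the TCP to the grasp point, in m); y points along the fingers, z is the direction in which the jaws open and shut, and the axes are right-handed (so a half turn about y gives the same grasp; the last joint's range is limited). The gripper opens to 85 mm and grips with 20 to 120 N. Pads are 22 mm wide; open, the fingers measure 114 mm over their backs; the gripper's body (76 mm by 85 mm) begins 54 mm behind the grasp point. The pads swing forward as they close: fully open they stand 13 mm farther back than shut.
Start: joints at [-1.405, 0.053, 1.613, -0, 1.476, -0.119], TCP at [0.176, -0.6, 0.231] pointing down, gripper open.
Joint ranges: [-3.01, 3.01], [-1.01, 2.22], [0.06, 2.58], [-1.02, 4.17], [0.09, 2.62], [-3.14, 3.14]. Speed limits (rad/s): [2.57, 2.57, 3.14, 3.14, 3.14, 3.14].

### API

Orientations are given as a rotation vector (axis times angle).
In Python, from station import ctrl gives the robot as it stands.
- The arm moves only by the tool jog_arm, never from a script. Its argument "moves" is a list of rows, each a list of 6 numbers: the shift along the tool's x, y, z in mm, then the turn, a rotation vector about the tool's x, y, z in rad. In form: [[x, y, z, wx, wy, wz], ...]. A call has 1 to 12 rows; each row shifts and turns the commanded pose from where the row before left it, along the tool's axes as they then stand; what a row does not reach is not made up. A row lasts 1/10 s, in which the tool goes at most 50 mm and 8.59 degrees, less where a joint would pass 70% of its speed; a pose out of reach is approached as far as the arm can. A call is refused whole if a number of a shift passes 50 or a number of a turn 0.15, either way. A call with a gripper value outside its range is refused whole. "grip" is the finger opening in mm, from 0 to 85.4, set as the call begins (left out, the last holds). The fingers move at their own pace and stop on an object; "grip_force" is the grip in N (left out, the last holds). Time passes only in rows, so rows that do not move let the fingers close. It gives the time, the measured TCP pose, the force and the opening at its end, in the units of the state.
- ctrl.get_obs(): the state, without advancing time (a new reading comes with each control period).
- ctrl.get_image(name): name is "side" or "top"; returns the picture (400x640x3 uint8, red, green, blue); there is no depth.
- ctrl.camera_params(name): a dict with "fx", "fy", "cx", "cy" (pixels), "D" ([k1, k2, p1, p2, k3] as OpenCV has them; the pictures are not rectified), "pose" (4x4, takes a point from camera to world coordinates). Camera axes: x right, y up, looking along -z (the intrinsics and any distortion apply to the point x, -y, -z); pixel columns grow to the right and rows downward; lengths in m; the calibration is good to about 2 mm. A picture is of the moment at which its call begins. camera_params takes no time and is no camera call.
- ctrl.finish_job(): hands the job in, once; it reports no verdict.
The state is a dict: "t": time; "q": joint angles; "dq": joint speeds; "effort": joint torques, N m; "tool_pos": TCP position; "tool_rot": TCP orientation; "contact_force": force on the tool from outside, world axes, zero at the start; "wrist_torque": the same for the moment, N m; "opening": finger opening in m.
Only numpy, scipy, OpenCV 4.12 (cv2) and the standard library are available. Lean on these libraries where they do the work, as an engineer would, in place of code of your own. Each camera call takes 0.05 s, during which the arm holds its last target. There are 200 camera calls.

## Working session

There is one attempt and no reset: what is moved stays moved. The work goes in short steps, Python scripts to look and compute and a tool call to move; the robot and the scene stay as the last step left them, time stands still between calls to the robot, and variables do not carry over. Pictures are saved under pics/ and viewed, about 8 in all and at most 12, crops included, and the job is handed in when it is done.

Besides the shell and the picture viewer there is one more tool, called after "Request:" as a command line: name --pt "numbers of a row" for each row, then --argument value for the rest. jog_arm: Moves the arm, as the interface text tells. Its arguments: {"type":"object","properties":{"moves":{"type":"array","items":{"type":"array","items":{"type":"number"}}},"grip":{"type":"number"},"grip_force":{"type":"number"}},"required":["moves"]}

```bash
mkdir -p pics
cat > h.py <<'E'
import numpy as np,cv2
from station import ctrl
from scipy.spatial.transform import Rotation as R
def snap(n,f):
    im=ctrl.get_image(n); cv2.imwrite('pics/'+f,im[:,:,::-1]); return im
def KD(n):
    p=ctrl.camera_params(n); K=np.array([[p['fx'],0,p['cx']],[0,p['fy'],p['cy']],[0,0,1.]]); return K,np.array(p['D'],float),np.array(p['pose'])
def px2w(n,uv,z):
    K,D,T=KD(n); q=cv2.undistortPoints(np.array(uv,float).reshape(-1,1,2),K,D).reshape(-1,2)
    d=np.c_[q[:,0],-q[:,1],-np.ones(len(q))]@T[:3,:3].T
    o=T[:3,3]; return o+d*((z-o[2])/d[:,2])[:,None]
def w2px(n,P):
    K,D,T=KD(n); c=(np.atleast_2d(P)-T[:3,3])@T[:3,:3]; c=c*[1,-1,-1]
    return cv2.projectPoints(c,np.zeros(3),np.zeros(3),K,D)[0].reshape(-1,2)
E
python3 - <<'E'
from h import *
a=snap('top','top0.png');b=snap('side','side0.png')
o=ctrl.get_obs();print(o['t'],o['tool_pos'],R.from_rotvec(o['tool_rot']).as_matrix().round(3),o['opening'],ctrl.grip_depth,o['contact_force'])
for n in('top','side'):print(KD(n)[2].round(3))
E
```

```text
0.1 [ 0.17549672 -0.59925431  0.23016075] [[-0.96  -0.     0.281]
 [-0.281  0.002 -0.96 ]
 [-0.    -1.    -0.002]] 0.0856269392315036 0.0187 [-0.77928678  0.11506773  0.25074373]
[[-0.03   0.976 -0.217  0.205]
 [-1.    -0.03   0.     0.246]
 [-0.006  0.216  0.976  1.027]
 [ 0.     0.     0.     1.   ]]
[[-0.998  0.024 -0.059  0.315]
 [-0.061 -0.631  0.774  1.076]
 [-0.019  0.776  0.631  0.787]
 [ 0.     0.     0.     1.   ]]
```

View pics/top0.png

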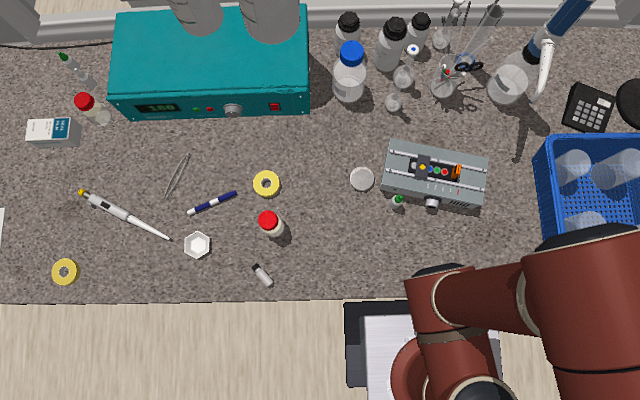

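View pics/side0.png

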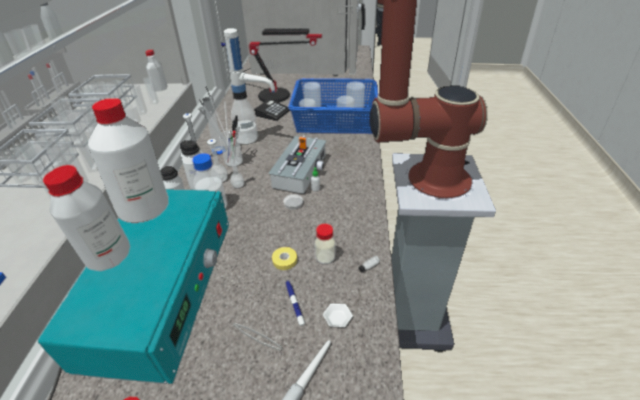

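The top picture shows the changer around px (435,175), with the bridge at about (423,168), the orange tab at about (457,171) and the dropper at (398,201). I'll take a closer crop.

Run:
```python
import cv2
a=cv2.imread('pics/top0.png')[130:220,370:500]
cv2.imwrite('pics/c0.png',cv2.resize(a,None,fx=6,fy=6,interpolation=cv2.INTER_CUBIC))
```

```text
(no output)
```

View pics/c0.png

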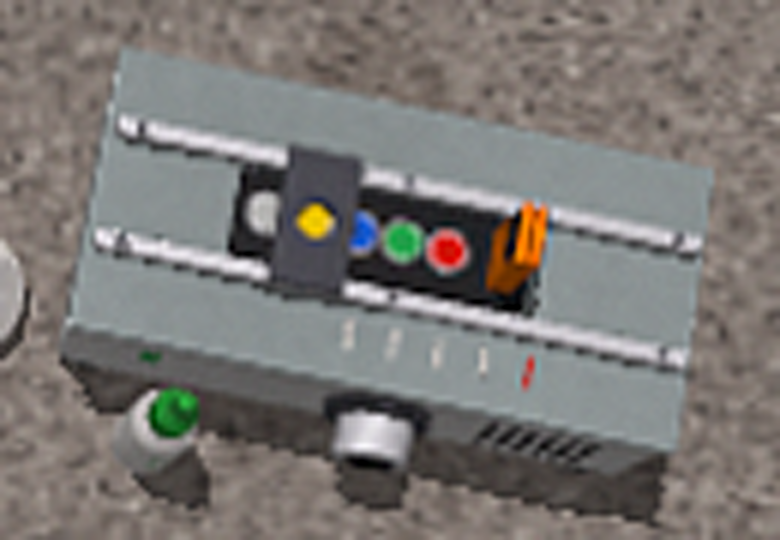

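The crop shows yellow in the window at crop px (316,221), so the slide is at position 1. The tab top is at about (533,235), and the deck corners are (122,48), (712,170), (672,450) and (68,325).

Run:
```python
from h import *
f=lambda c:np.array(c)/6+[370-.42,130-.42]
C=px2w('top',f([(122,48),(712,170),(672,450),(68,325)]),.07)
L=np.array([[.06,.122],[.06,-.122],[-.06,-.122],[-.06,.122]])
Cm=C[:,:2].mean(0);H=(C[:,:2]-Cm)
th=np.arctan2((L[:,0]*H[:,1]-L[:,1]*H[:,0]).sum(),(L*H).sum())
Rm=np.array([[np.cos(th),-np.sin(th)],[np.sin(th),np.cos(th)]])
print('centre',Cm,'yaw',th,'res',((H-L@Rm.T)*1e3).round(1).tolist())
w=px2w('top',f([(316,221)]),.0835)[0];t=px2w('top',f([(533,235)]),.116)[0]
print('win local',(w[:2]-Cm)@Rm,'tab local',(t[:2]-Cm)@Rm,'tab',t)
d=px2w('top',f([(178,412)]),.086)[0];print('dropper',d,(d[:2]-Cm)@Rm)
```

```text
centre [ 0.48285078 -0.01969702] yaw -0.24313255045056623 res [[-1.4, -1.1], [-0.7, 0.9], [1.7, 1.5], [0.5, -1.2]]
win local [-0.00117598  0.0344388 ] tab local [-0.00040644 -0.04199504] tab [ 0.47234623 -0.06035908  0.116     ]
dropper [0.41459824 0.07400216 0.086     ] [-0.08880267  0.07451195]
```

Request:
jog_arm --pt "0 -30 0 0 0 0" --pt "-23 0 -23 0 0 0" --pt "-23 0 -23 0 0 0" --pt "-23 0 -23 0 0 0" --pt "-23 0 -23 0 0 0" --pt "-23 0 -23 0 0 0" --pt "-23 0 -23 0 0 0" --pt "-23 0 -23 0 0 0" --pt "-23 0 -23 0 0 0" --pt "-23 0 -23 0 0 0" --pt "-23 0 -23 0 0 0" --grip 0 --grip_force 20

```text
t: 1.2
tool_pos: [0.332, -0.313, 0.2608]
tool_rot: [-0.297, 2.07, -2.068]
contact_force: [1.3, 0.2, -0.1]
opening: 0.0002
```

Request:
jog_arm --pt "-23 0 -23 0 0 0" --pt "-23 0 -23 0 0 0" --pt "-23 0 -23 0 0 0" --pt "-23 0 -23 0 0 0" --pt "-23 0 -23 0 0 0" --pt "-23 0 -23 0 0 0" --pt "-23 0 -23 0 0 0" --pt "-23 0 -23 0 0 0" --pt "0 0 0 0 0 0"

```text
t: 2.1
tool_pos: [0.4573, -0.0835, 0.2607]
tool_rot: [-0.302, 2.068, -2.065]
contact_force: [0.1, -0.1, -0.7]
opening: 0.0002
```

Request:
jog_arm --pt "0 0 0 0 -0.13 0" --pt "0 0 0 0 -0.13 0" --pt "0 0 0 0 -0.13 0" --pt "0 0 0 0 -0.13 0" --pt "0 0 0 0 -0.13 0" --pt "0 0 0 0 -0.13 0" --pt "0 0 0 0 -0.13 0" --pt "0 0 0 0 -0.13 0" --pt "0 0 0 0 0 0" --pt "0 0 0 0 0 0"

```text
t: 3.1
tool_pos: [0.4563, -0.0866, 0.261]
tool_rot: [-1.081, 1.391, -1.39]
contact_force: [0.0, 0.2, -0.1]
opening: -0.0001
```

```bash
cat >> h.py <<'E'
Cm=np.array([.48285,-.0197]);th=-.2431
Rm=np.array([[np.cos(th),-np.sin(th)],[np.sin(th),np.cos(th)]])
def st():
    o=ctrl.get_obs();M=R.from_rotvec(o['tool_rot']).as_matrix()
    f=np.array(o['contact_force'])
    print('t',round(o['t'],2),'local mm',((np.array(o['tool_pos'])[:2]-Cm)@Rm*1e3).round(1),'z',round(o['tool_pos'][2]*1e3,1),'F local',(f[:2]@Rm).round(1),f[2].round(1),'open',o['opening'])
    return M
E
python3 - <<'E'
from h import *
M=st();print(M.round(3));print((M[:2].T@Rm).round(3))
E
```

```text
t 3.1 local mm [ -9.7 -71.3] z 261.0 F local [0.  0.2] -0.1 open -0.0001476453006385119
[[-0.247 -0.001  0.969]
 [-0.969 -0.    -0.247]
 [ 0.    -1.    -0.001]]
[[-0.006 -1.   ]
 [-0.001 -0.   ]
 [ 1.    -0.006]]
```

Request:
jog_arm --pt "-20 0 3 0 0.006 0" --pt "-20 0 4 0 0 0" --pt "-17 0 3 0 0 0" --pt "0 30 0 0 0 0" --pt "0 30 0 0 0 0" --pt "0 30 0 0 0 0" --pt "0 30 0 0 0 0" --pt "0 0 0 0 0 0" --pt "0 0 0 0 0 0"

```text
t: 4.0
tool_pos: [0.4802, -0.0336, 0.1414]
tool_rot: [-1.079, 1.394, -1.393]
contact_force: [1.1, -0.2, 0.4]
opening: 0.0004
```

Run:
```python
from h import *
st()
a=snap('top','top1.png');b=snap('side','side1.png')
c=cv2.resize(a[120:220,370:500,::-1],(520,400),interpolation=cv2.INTER_CUBIC)
d=cv2.resize(b[120:200,260:340,::-1],(280,280),interpolation=cv2.INTER_CUBIC)
o=np.zeros((400,800,3),np.uint8);o[:,:520]=c;o[:280,520:]=d;cv2.imwrite('pics/m1.png',o)
```

```text
t 4.0 local mm [  0.8 -14.1] z 141.4 F local [1.1 0.1] 0.4 open 0.00040287829098358
```

View pics/m1.png

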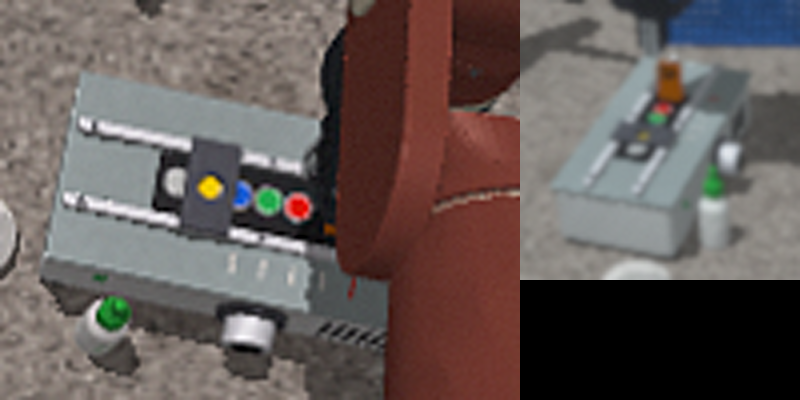

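The tab is at (670,80) in the right panel and the fingers end near (650,55). Before going down I'll compare both with where the calibration projects them.

Run:
```python
from h import *
o=ctrl.get_obs()
def L(x,y,z): return np.r_[Cm+Rm@np.array([x,y]),z]
P=[o['tool_pos'],L(0,-.041,.116),L(-.012,-.041,.07),L(0,.035,.0835)]
p=w2px('side',P);print(p.round(1),((p-[260,120])*3.5+[520,0]).round())
```

```text
[[297.6 134.3]
 [301.5 137.6]
 [305.5 149.5]
 [294.2 157.4]] [[652.  50.]
 [665.  61.]
 [679. 103.]
 [640. 131.]]
```

Both projections agree, so I'll go down and push right in small steps.

Request:
jog_arm --pt "0 20 0 0 0 0" --pt "0 20 0 0 0 0" --pt "0 9 0 0 0 0" --pt "0 0 0 0 0 0"

```text
t: 4.5
tool_pos: [0.4802, -0.0334, 0.0923]
tool_rot: [-1.08, 1.393, -1.392]
contact_force: [-0.3, -0.3, 0.5]
opening: -0.0001
```

Request:
jog_arm --pt "2 0 0 0 0 0" --pt "2 0 0 0 0 0" --pt "2 0 0 0 0 0" --pt "2 0 0 0 0 0" --pt "0 0 0 0 0 0"

```text
t: 5.0
tool_pos: [0.4785, -0.0415, 0.0927]
tool_rot: [-1.079, 1.392, -1.393]
contact_force: [0.0, -0.1, 0.0]
opening: -0.0
```

```bash
python3 -c "from h import *;st()"
```

```text
t 5.0 local mm [  1.1 -22.2] z 92.7 F local [ 0.  -0.1] 0.0 open -3.991577428191589e-05
```

Request:
jog_arm --pt "1 0 0 0 0 0" --pt "1 0 0 0 0 0" --pt "1 0 0 0 0 0" --pt "1 0 0 0 0 0" --pt "0 0 0 0 0 0"

```text
t: 5.5
tool_pos: [0.4774, -0.0449, 0.0923]
tool_rot: [-1.079, 1.393, -1.392]
contact_force: [0.4, 1.1, -0.2]
opening: -0.0002
```

Request:
jog_arm --pt "1 0 0 0 0 0" --pt "1 0 0 0 0 0" --pt "0 0 0 0 0 0"

```text
t: 5.8
tool_pos: [0.4771, -0.0461, 0.0923]
tool_rot: [-1.077, 1.393, -1.391]
contact_force: [2.0, 4.4, 0.9]
opening: 0.0
```

Request:
jog_arm --pt "1 0 0 0 0 0" --pt "1 0 0 0 0 0" --pt "0 0 0 0 0 0"

```text
t: 6.1
tool_pos: [0.4765, -0.0486, 0.0923]
tool_rot: [-1.079, 1.393, -1.392]
contact_force: [1.4, 2.7, -1.2]
opening: 0.0001
```

Request:
jog_arm --pt "1 0 0 0 0 0" --pt "1 0 0 0 0 0" --pt "0 0 0 0 0 0"

```text
t: 6.4
tool_pos: [0.4758, -0.0513, 0.0922]
tool_rot: [-1.08, 1.392, -1.393]
contact_force: [1.1, 1.1, -1.0]
opening: 0.0004
```

```bash
python3 -c "from h import *;st()"
```

```text
t 6.4 local mm [  0.7 -32.4] z 92.2 F local [0.8 1.3] -1.0 open 0.0004407753136576431
```

Request:
jog_arm --pt "1 0 0 0 0 0" --pt "1 0 0 0 0 0" --pt "1 0 0 0 0 0" --pt "1 0 0 0 0 0" --pt "1 0 0 0 0 0" --pt "1 0 0 0 0 0" --pt "0 0 0 0 0 0"

```text
t: 7.1
tool_pos: [0.4744, -0.0569, 0.0924]
tool_rot: [-1.079, 1.392, -1.393]
contact_force: [0.3, -0.2, 0.3]
opening: -0.0002
```

Request:
jog_arm --pt "1 0 0 0 0 0" --pt "1 0 0 0 0 0" --pt "1 0 0 0 0 0" --pt "0 0 0 0 0 0"

```text
t: 7.5
tool_pos: [0.4736, -0.0597, 0.0923]
tool_rot: [-1.079, 1.392, -1.392]
contact_force: [-0.4, -0.5, 0.0]
opening: 0.0003
```

Request:
jog_arm --pt "1 0 0 0 0 0" --pt "0 0 0 0 0 0"

```text
t: 7.7
tool_pos: [0.4734, -0.0606, 0.0923]
tool_rot: [-1.079, 1.392, -1.392]
contact_force: [0.1, -0.8, -0.5]
opening: -0.0001
```

```bash
python3 -c "from h import *;st()"
```

```text
t 7.7 local mm [  0.7 -42. ] z 92.3 F local [ 0.3 -0.8] -0.5 open -0.0001411625504038134
```

It has snapped away from the fingers. I'll follow it gently until I feel the home stop.

Request:
jog_arm --pt "1 0 0 0 0 0" --pt "0.5 0 0 0 0 0" --pt "0 0 0 0 0 0"

```text
t: 8.0
tool_pos: [0.473, -0.062, 0.0923]
tool_rot: [-1.079, 1.392, -1.392]
contact_force: [-0.9, 0.1, 0.1]
opening: -0.0003
```

Request:
jog_arm --pt "0.5 0 0 0 0 0" --pt "0 0 0 0 0 0"

```text
t: 8.2
tool_pos: [0.4729, -0.0623, 0.0923]
tool_rot: [-1.079, 1.393, -1.392]
contact_force: [-0.9, 1.2, 0.5]
opening: 0.0004
```

Request:
jog_arm --pt "0.5 0 0 0 0 0" --pt "0 0 0 0 0 0"

```text
t: 8.4
tool_pos: [0.4729, -0.0625, 0.0923]
tool_rot: [-1.078, 1.393, -1.392]
contact_force: [0.9, 2.8, 0.9]
opening: -0.0001
```

```bash
python3 -c "from h import *;st()"
```

```text
t 8.4 local mm [  0.6 -43.9] z 92.3 F local [0.1 3. ] 0.9 open -6.477133812056314e-05
```

Request:
jog_arm --pt "0.8 0 0 0 0 0" --pt "0 0 0 0 0 0"

```text
t: 8.6
tool_pos: [0.4728, -0.0628, 0.0923]
tool_rot: [-1.077, 1.393, -1.391]
contact_force: [0.6, 6.1, 0.2]
opening: 0.0001
```

Request:
jog_arm --pt "-4 0 0 0 0 0" --pt "0 0 0 0 0 0" --pt "0 -25 0 0 0 0" --pt "0 -25 0 0 0 0" --pt "0 0 0 0 0 0" --pt "15 0 0 0 0 0" --pt "15 0 0 0 0 0" --pt "15 0 0 0 0 0" --pt "0 0 0 0 0 0" --pt "0 0 0 0 0 0"

```text
t: 9.6
tool_pos: [0.462, -0.1034, 0.1415]
tool_rot: [-1.079, 1.394, -1.392]
contact_force: [0.7, -0.4, -0.7]
opening: -0.0001
```

Run:
```python
from h import *
st()
a=snap('top','top2.png');b=snap('side','side2.png')
c=cv2.resize(a[120:220,370:500,::-1],(520,400),interpolation=cv2.INTER_CUBIC)
d=cv2.resize(b[120:200,260:340,::-1],(280,280),interpolation=cv2.INTER_CUBIC)
o=np.zeros((400,800,3),np.uint8);o[:,:520]=c;o[:280,520:]=d;cv2.imwrite('pics/m2.png',o)
```

```text
t 9.6 local mm [ -0.1 -86.2] z 141.5 F local [ 0.7 -0.2] -0.7 open -5.780077775932576e-05
```

View pics/m2.png

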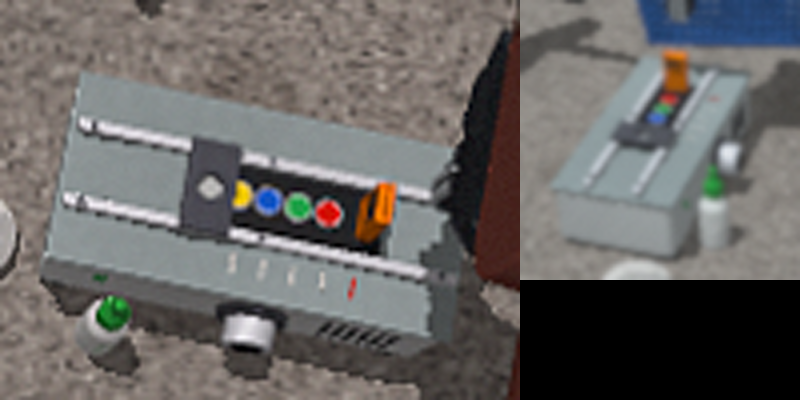

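Home is reached: bare metal shows in the window at (210,187) and the tab stands at the red mark. I'll go down on its right side and feel for contact.

Request:
jog_arm --pt "0 25 0 0 0 0" --pt "0 24 0 0 0 0" --pt "0 0 0 0 0 0" --pt "-2 0 0 0 0 0" --pt "-2 0 0 0 0 0" --pt "-2 0 0 0 0 0" --pt "-2 0 0 0 0 0" --pt "-1 0 0 0 0 0" --pt "0 0 0 0 0 0"

```text
t: 10.6
tool_pos: [0.4648, -0.0946, 0.0936]
tool_rot: [-1.079, 1.392, -1.393]
contact_force: [0.9, -0.3, -0.4]
opening: -0.0
```

Request:
jog_arm --pt "-1 0 0 0 0 0" --pt "-1 0 0 0 0 0" --pt "0 0 0 0 0 0"

```text
t: 10.9
tool_pos: [0.465, -0.0931, 0.0933]
tool_rot: [-1.08, 1.392, -1.393]
contact_force: [-0.6, -1.2, 0.8]
opening: -0.0001
```

Request:
jog_arm --pt "-1 0 0 0 0 0" --pt "0 0 0 0 0 0"

```text
t: 11.1
tool_pos: [0.4652, -0.0927, 0.0934]
tool_rot: [-1.081, 1.392, -1.394]
contact_force: [-2.4, -4.3, -0.1]
opening: -0.0003
```

Request:
jog_arm --pt "-1 0 0 0 0 0" --pt "0 0 0 0 0 0"

```text
t: 11.3
tool_pos: [0.4654, -0.0917, 0.0934]
tool_rot: [-1.081, 1.392, -1.394]
contact_force: [-1.8, -4.1, 2.0]
opening: -0.0
```

```bash
python3 -c "from h import *;st()"
```

```text
t 11.3 local mm [  0.4 -74.1] z 93.4 F local [-0.7 -4.4] 2.0 open -3.66904034193996e-05
```

Request:
jog_arm --pt "-1 0 0 0 0 0" --pt "-1 0 0 0 0 0" --pt "-1 0 0 0 0 0" --pt "-1 0 0 0 0 0" --pt "-1 0 0 0 0 0" --pt "-1 0 0 0 0 0" --pt "-1 0 0 0 0 0" --pt "-1 0 0 0 0 0" --pt "-1 0 0 0 0 0" --pt "-1 0 0 0 0 0" --pt "0 0 0 0 0 0"

```text
t: 12.4
tool_pos: [0.4681, -0.0809, 0.0932]
tool_rot: [-1.079, 1.392, -1.392]
contact_force: [-0.2, -0.1, 1.1]
opening: 0.0001
```

Request:
jog_arm --pt "-1 0 0 0 0 0" --pt "-1 0 0 0 0 0" --pt "-1 0 0 0 0 0" --pt "-1 0 0 0 0 0" --pt "0 0 0 0 0 0"

```text
t: 12.9
tool_pos: [0.4691, -0.0772, 0.0933]
tool_rot: [-1.079, 1.392, -1.392]
contact_force: [-0.2, -0.6, -1.0]
opening: -0.0002
```

Request:
jog_arm --pt "-1 0 0 0 0 0" --pt "-1 0 0 0 0 0" --pt "-1 0 0 0 0 0" --pt "0 0 0 0 0 0"

```text
t: 13.3
tool_pos: [0.4696, -0.0753, 0.0934]
tool_rot: [-1.082, 1.391, -1.394]
contact_force: [-1.5, -5.6, 0.7]
opening: 0.0001
```

```bash
python3 -c "from h import *;st()"
```

```text
t 13.3 local mm [  0.5 -57.2] z 93.4 F local [-0.1 -5.8] 0.7 open 8.133737080977022e-05
```

The first click is done, with recontact where expected. On to the second.

Request:
jog_arm --pt "-1 0 0 0 0 0" --pt "-1 0 0 0 0 0" --pt "-1 0 0 0 0 0" --pt "-1 0 0 0 0 0" --pt "-1 0 0 0 0 0" --pt "-1 0 0 0 0 0" --pt "-1 0 0 0 0 0" --pt "-1 0 0 0 0 0" --pt "-1 0 0 0 0 0" --pt "-1 0 0 0 0 0" --pt "0 0 0 0 0 0"

```text
t: 14.4
tool_pos: [0.4724, -0.0644, 0.0933]
tool_rot: [-1.079, 1.392, -1.392]
contact_force: [0.3, -0.0, 0.1]
opening: 0.0002
```

Request:
jog_arm --pt "-1 0 0 0 0 0" --pt "-1 0 0 0 0 0" --pt "-1 0 0 0 0 0" --pt "-1 0 0 0 0 0" --pt "0 0 0 0 0 0"

```text
t: 14.9
tool_pos: [0.4734, -0.0607, 0.0933]
tool_rot: [-1.079, 1.392, -1.392]
contact_force: [0.1, 0.0, 0.6]
opening: 0.0007
```

Request:
jog_arm --pt "-1 0 0 0 0 0" --pt "-1 0 0 0 0 0" --pt "-1 0 0 0 0 0" --pt "0 0 0 0 0 0"

```text
t: 15.3
tool_pos: [0.474, -0.0582, 0.0933]
tool_rot: [-1.08, 1.392, -1.393]
contact_force: [-0.9, -2.0, 0.1]
opening: -0.0
```

```bash
python3 -c "from h import *;st()"
```

```text
t 15.3 local mm [  0.7 -39.5] z 93.3 F local [-0.4 -2.2] 0.1 open -2.7919596445527335e-05
```

The second click is done. On the third I'll approach the crest and then stop as soon as the force vanishes.

Request:
jog_arm --pt "-1 0 0 0 0 0" --pt "-1 0 0 0 0 0" --pt "-1 0 0 0 0 0" --pt "-1 0 0 0 0 0" --pt "-1 0 0 0 0 0" --pt "-1 0 0 0 0 0" --pt "-1 0 0 0 0 0" --pt "-1 0 0 0 0 0" --pt "-1 0 0 0 0 0" --pt "-1 0 0 0 0 0" --pt "0 0 0 0 0 0"

```text
t: 16.4
tool_pos: [0.4767, -0.0479, 0.0933]
tool_rot: [-1.079, 1.392, -1.392]
contact_force: [0.6, 0.6, 0.8]
opening: -0.0
```

Run:
```python
from h import *
st()
a=snap('top','top3.png');b=snap('side','side3.png')
c=cv2.resize(a[120:220,370:500,::-1],(520,400),interpolation=cv2.INTER_CUBIC)
d=cv2.resize(b[120:200,260:340,::-1],(280,280),interpolation=cv2.INTER_CUBIC)
o=np.zeros((400,800,3),np.uint8);o[:,:520]=c;o[:280,520:]=d;cv2.imwrite('pics/m3.png',o)
```

```text
t 16.4 local mm [  0.8 -28.8] z 93.3 F local [0.5 0.7] 0.8 open -1.3863715959941923e-05
```

View pics/m3.png

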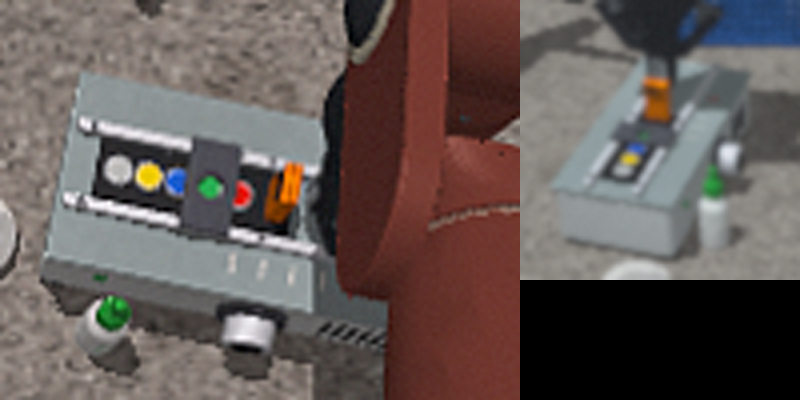

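Green is centred in the window at (210,187), and the tab has snapped ahead of the fingers. I'll back off to the right and up.

Request:
jog_arm --pt "5 0 0 0 0 0" --pt "10 0 0 0 0 0" --pt "0 -25 0 0 0 0" --pt "0 -30 0 0 0 0" --pt "0 -30 0 0 0 0" --pt "25 -20 0 0 0 0" --pt "35 -10 0 0 0 0" --pt "35 0 0 0 0 0" --pt "25 0 0 0 0 0" --pt "0 0 0 0 0 0" --pt "0 0 0 0 0 0" --pt "0 0 0 0 0 0"

```text
t: 17.7
tool_pos: [0.4428, -0.1786, 0.2081]
tool_rot: [-1.079, 1.393, -1.392]
contact_force: [-0.4, -0.5, -0.2]
opening: 0.0002
```

Run:
```python
from h import *
st()
a=snap('top','top4.png')
cv2.imwrite('pics/m4.png',cv2.resize(a[120:220,340:500,::-1],(800,500),interpolation=cv2.INTER_CUBIC))
```

```text
t 17.7 local mm [  -0.6 -163.8] z 208.1 F local [-0.3 -0.6] -0.2 open 0.00022462292580246426
```

View pics/m4.png

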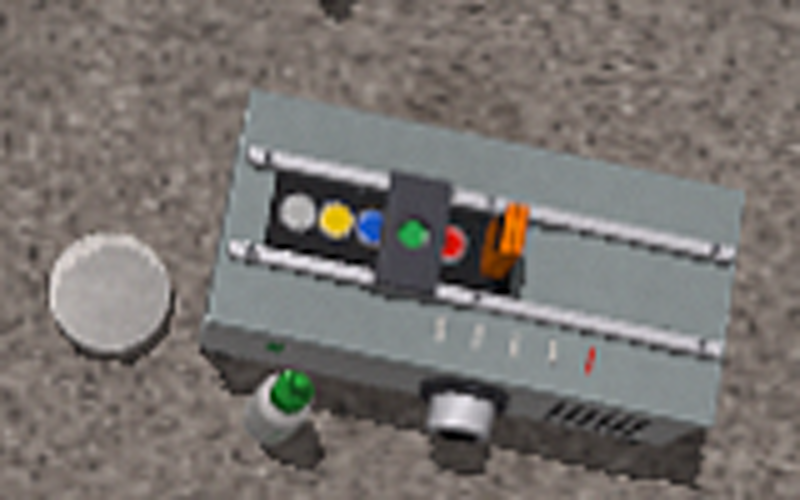

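Green is in the window at (413,233), the dropper and petri dish haven't moved, and the arm is clear. Handing in.

```bash
python3 -c "from h import *;print(ctrl.finish_job())"
```

```text
the job is handed in; nothing more can be done
None
```

The green filter now sits under the window, and the job is handed in at about 18 s of the 67 s limit. With the fingers shut, I pushed the tab right until the home stop held at about 6 N; the picture there showed bare metal in the window. I then pushed it left click by click. After the first two clicks the fingers met the tab again 18 mm further on each time. I stopped pushing when it snapped into the third.

- **Final picture:** it shows green centred in the window. The dropper and petri dish are where they were, and the arm is clear of everything with no contact force. I did not look again at the label roll, stock bottle, vial or marker, but the arm never went near them.
- **Forces:** the force readings taken between moves never passed about 6 N.
- **Disagreements:** none of the checks failed. The side camera sat about 1 pixel off the top camera's estimate, which made no difference here.

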